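# Shut the slide-top box that holds the spoke wrench

### The job

The spoke wrench has been put away in one of the two slide-top boxes on the porch shelf. Slide that box's lid along its grooves until it rides over the little ridge at the end and is fully shut. Leave the wrench in its place inside, and leave the other box open as it is.

Things in the scene. Friction and masses are not known exactly. Their poses are not given: they have to be found in the camera images.
- wrench_lid_bar (a point): Centre of the top face (74 mm above the shelf) of the wooden grip bar on the lid of the box holding the wrench. Bar: 16 mm thick along x, 44 wide along y, standing 30 up from the lid. Its +x is level: the way the lid shuts, away from the robot (within 23 degrees). The plywood lid, held in grooves, only slides along x. Cedar box, screwed down: 180 long (the longer one), 84 wide, rims 50 mm high.
- wrench_lid (a joint): How far that lid is open, m: 0 is fully shut, 0.08 means its bar must still go 80 mm along its +x. Starts 75 to 100 mm open, sticking out on the robot's side; slides with about 2 N. From 12 to 6 mm before shut, its edge climbs a springy 3 mm ridge inside the far end wall, which takes about 8 N along x. Once past (under 6 mm) it snaps home by itself against the end wall and stays.
- spare_lid_bar (a point): Centre of the top face of the grip bar on the other box's lid: same bar, height and axes. That box is of the same cedar and build but shorter (140 mm), empty, screwed down beside the first on its left or right. Its lid starts 55 to 75 mm open and stays as it is.
- spoke_wrench: Spoke wrench: notched aluminium disc, 36 mm across, 9 mm thick, lying flat and loose on the floor of the long box, in the open part beyond the lid and below the lid's path. Origin at the centre of its underside, 5 mm above the shelf; z up. It need not be touched.
Things that resemble listed ones, but are neither listed nor needed, are in the scene too. Several things have the shape of the spoke_wrench; the one meant has the colours described above.

How it is judged:
By the outcome, as a careful person would: the job done as asked, in the order asked, and still so for the second after the job is handed in, with the robot touching nothing.
It also fails if it takes over 32 s, if anything falls off the work surface, if the arm or the gripper's body presses on something with over 40 N, if the wrist force passes 120 N, or if a joint passes its speed limit or range.

### The arm

A 6-joint arm with a two-finger parallel gripper is mounted at the origin on the work surface. World frame = base frame: x ahead of the robot, y to its left, z up, the work surface at z = 0. Lengths are in m, angles in rad, forces in N, time in s.
With the tool pointing down it reaches from about 0.425 to 0.95 m from the base axis. Payload 14.7 kg.
Tool frame: the origin (TCP) lies midway between the tips of the shut fingers; the grasp point (between the pads) lies 19 mm behind it; z points along the fingers, y is the direction in which the jaws open and shut (so a half turn about z gives the same grasp; the last joint's range is limited). The gripper opens to 85 mm and grips with 20 to 120 N. Pads are 22 mm wide; open, the fingers measure 114 mm over their backs; the gripper's body (76 mm by 85 mm) begins 54 mm behind the grasp point. The pads swing forward as they close: fully open they stand 13 mm farther back than shut.
Start: joints at [1.277, 0.48, 1.596, -0, 1.065, -0.047], TCP at [0.159, 0.63, 0.202] pointing down, gripper open.
Joint ranges: [-2.75, 2.75], [-0.82, 2.05], [0.23, 2.67], [-1.56, 4.7], [0.09, 2.69], [-2.92, 2.92]. Speed limits (rad/s): [1.89, 1.89, 2.39, 3.01, 3.01, 3.01].

### API

Orientations are given as a unit quaternion [x, y, z, w].
In Python, from station import bot gives the robot as it stands.
- The arm moves only by the tool drive_tool, never from a script. Its argument "motion" is a list of rows, each a list of 6 numbers: the shift along the tool's x, y, z in cm, then the turn, a rotation vector about the tool's x, y, z in rad. A call has 1 to 20 rows; each row shifts and turns the commanded pose from where the row before left it, along the tool's axes as they then stand; what a row does not reach is not made up. A row lasts 1/10 s, in which the tool goes at most 50 mm and 8.59 degrees, less where a joint would pass 70% of its speed; a pose out of reach is approached as far as the arm can. A call is refused whole if a number of a shift passes 5 or a number of a turn 0.15, either way. A call with a gripper value outside its range is refused whole. "claw" is the finger opening in cm, from 0 to 8.54, set as the call begins (left out, the last holds). The fingers move at their own pace and stop on an object; "newtons" is the grip in N (left out, the last holds). Time passes only in rows, so rows that do not move let the fingers close. It gives the time, the measured TCP pose, the force and the opening at its end, in the units of the state.
- bot.sense(): the state, without advancing time (a new reading comes with each control period).
- bot.capture(name): name is "scene" or "top"; returns the picture (384x512x3 uint8, red, green, blue); there is no depth.
- bot.camera_info(name): a dict with "intrinsics" (3x3 intrinsics, pixels), "cam_to_world" (4x4, takes a point from camera to world coordinates). Camera axes: x right, y down, z forward; pixel columns grow to the right and rows downward; lengths in m; the calibration is good to about 2 mm. A picture is of the moment at which its call begins. camera_info takes no time and is no camera call.
- bot.job_done(): hands the job in, once; it reports no verdict.
The state is a dict: "clock": time; "joint_positions": joint angles; "joint_vel": joint speeds; "joint_torque": joint torques, N m; "tool_pos": TCP position; "tool_rot": TCP orientation; "wrist_force": force on the tool from outside, world axes, zero at the start; "torque": the same for the moment, N m; "opening": opening from 0.0 (shut) to 1.0 (fully open).
Only numpy, scipy, OpenCV 4.12 (cv2) and the standard library are available. Lean on these libraries where they do the work, as an engineer would, in place of code of your own. Each camera call takes 0.05 s, during which the arm holds its last target.

## Working session

There is one attempt and no reset: what is moved stays moved. The work goes in short steps, Python scripts to look and compute and a tool call to move; the robot and the scene stay as the last step left them, time stands still between calls to the robot, and variables do not carry over. Pictures are saved under pics/ and viewed, and the job is handed in when it is done.

Besides the shell and the picture viewer there is one more tool, called after "Call:" as a command line: name --pt "numbers of a row" for each row, then --argument value for the rest. drive_tool: Moves the arm, as the interface text tells. Its arguments: {"type":"object","properties":{"motion":{"type":"array","items":{"type":"array","items":{"type":"number"}}},"claw":{"type":"number"},"newtons":{"type":"number"}},"required":["motion"]}

```bash
ls; mkdir -p pics; python3 - <<'E'
from station import bot
import cv2,numpy as np
for n in("scene","top"):
    im=bot.capture(n); cv2.imwrite(f"pics/{n}0.png",im[:,:,::-1]); np.save(f"pics/{n}0.npy",im)
    c=bot.camera_info(n); print(n,c)
print(bot.sense())
E
```

```text
pics
scene {'intrinsics': array([[362.59811138,   0.        , 249.53396407],
       [  0.        , 362.59811138, 196.0012202 ],
       [  0.        ,   0.        ,   1.        ]]), 'cam_to_world': array([[ 0.87631514,  0.39301382, -0.27858914,  0.79281169],
       [ 0.48166275, -0.72504713,  0.49224755, -0.32661895],
       [-0.00853017, -0.56555   , -0.8246699 ,  0.60874239],
       [ 0.        ,  0.        ,  0.        ,  1.        ]])}
top {'intrinsics': array([[431.26340128,   0.        , 254.98557505],
       [  0.        , 431.26340128, 186.03835702],
       [  0.        ,   0.        ,   1.        ]]), 'cam_to_world': array([[ 0.02409686, -0.98156372,  0.18961016,  0.48713382],
       [-0.9997077 , -0.02403191,  0.0026421 , -0.02104597],
       [ 0.0019633 , -0.18961841, -0.9818559 ,  0.78492632],
       [ 0.        ,  0.        ,  0.        ,  1.        ]])}
{'clock': 0.1, 'joint_positions': array([ 1.27742584e+00,  4.80775312e-01,  1.59678658e+00,  1.54062289e-05,
        1.06513619e+00, -4.65944204e-02]), 'joint_vel': array([ 0.00021959, -0.0018755 , -0.00210491, -0.00077231, -0.00052836,
        0.00046733]), 'joint_torque': array([ 1.67367212e-03, -9.52260375e+01, -4.31042826e+01, -2.19180765e-04,
        5.21654641e-03,  6.85086889e-05]), 'tool_pos': array([0.15863607, 0.6299311 , 0.20104163]), 'tool_rot': array([ 1.23078871e-01,  9.92396738e-01, -5.43611743e-04, -1.00140405e-04]), 'wrist_force': array([ 0.21405423, -0.88724139, -0.41235506]), 'torque': array([ 0.03682018,  0.05786361, -0.01293364]), 'opening': 1.0019602738548021}
```

View pics/scene0.png

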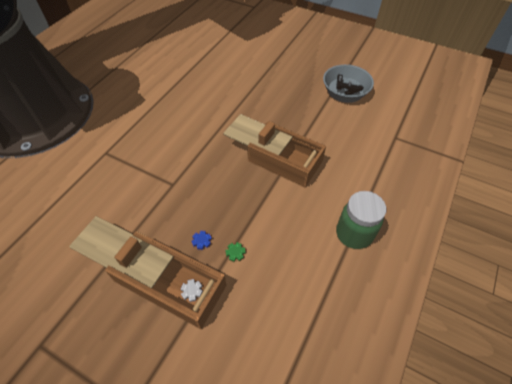

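View pics/top0.png

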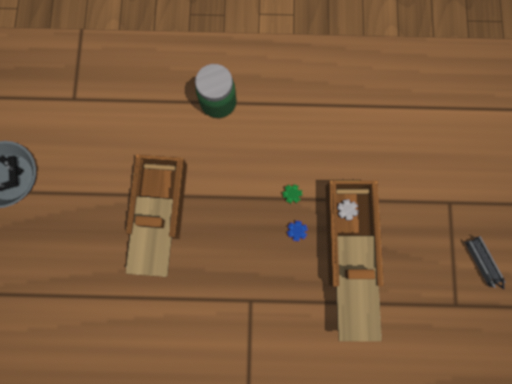

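Top view: three discs, silver (347,209) inside the right-hand, longer box, green (292,193) and blue (297,230) on the shelf. The silver (aluminium) one fits. The other box (155,200) is empty. An enlarged crop will confirm this, and I'll measure from it too.

```bash
cat > h.py <<'E'
import numpy as np
from station import bot
def ray(n,uv,z):
    c=bot.camera_info(n);K=c["intrinsics"];T=c["cam_to_world"]
    d=T[:3,:3]@np.linalg.solve(K,[uv[0],uv[1],1]);o=T[:3,3]
    return o+d*(z-o[2])/d[2]
def proj(n,p):
    c=bot.camera_info(n);K=c["intrinsics"];T=c["cam_to_world"]
    q=K@(T[:3,:3].T@(np.array(p)-T[:3,3]));return q[:2]/q[2]
E
python3 - <<'E'
import cv2,numpy as np
t=cv2.imread("pics/top0.png");s=cv2.imread("pics/scene0.png")
a=cv2.resize(t[170:350,310:400],None,fx=4,fy=4,interpolation=cv2.INTER_CUBIC)
b=cv2.resize(s[210:330,65:235],None,fx=4,fy=4,interpolation=cv2.INTER_CUBIC)
cv2.imwrite("pics/ct.png",a[:600]);cv2.imwrite("pics/cs.png",b)
E
```

```text
(no output)
```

View pics/ct.png

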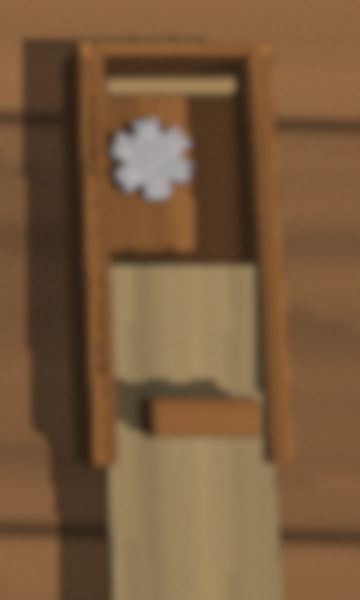

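View pics/cs.png

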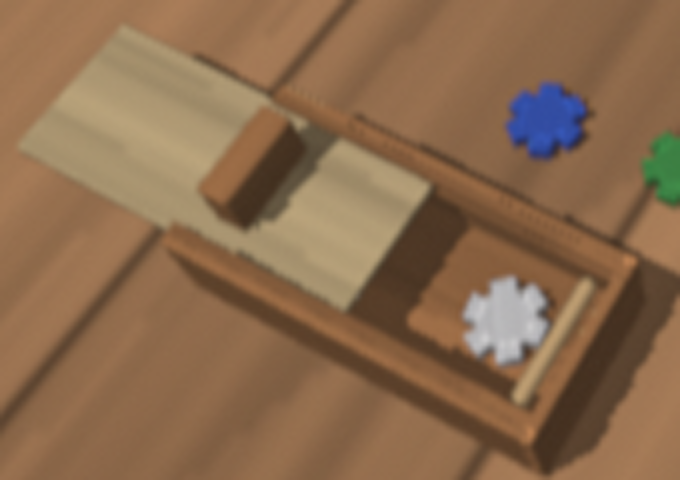

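The crops confirm it: the silver disc lies in the long box, beyond the lid. Its bar is at about (361,274) in top and (128,250) in scene. Next I'll measure the bar and axis.

```bash
python3 - <<'E'
from h import *
import cv2
for n,o,P in(("top",(310,170),dict(FL=(78,43),FR=(270,43),NL=(82,463),NR=(295,463))),("scene",(65,210),dict(FL=(637,258),FR=(532,440),NL=(280,90),NR=(168,232)))):
    w={k:ray(n,((v[0]+.5)/4+o[0]-.5,(v[1]+.5)/4+o[1]-.5),.05) for k,v in P.items()}
    print(n,{k:v[:2].round(4) for k,v in w.items()})
    for a,b in(("NL","FL"),("NR","FR")):
        d=w[b]-w[a];print(np.hypot(*d[:2]),np.degrees(np.arctan2(d[1],d[0])))
    d=w["FL"]-w["FR"];print("w",np.hypot(*d[:2]),np.degrees(np.arctan2(-d[0],d[1])))
    d=w["NL"]-w["NR"];print("w",np.hypot(*d[:2]),np.degrees(np.arctan2(-d[0],d[1])), "centre",sum(w.values())[:2]/4)
for n,o in(("top",(310,170)),("scene",(65,210))):
    im=cv2.imread(f"pics/{n}0.png")
    r=(342,262,380,284) if n=="top" else (110,232,146,272)
    c=cv2.resize(im[r[1]:r[3],r[0]:r[2]],None,fx=14,fy=14,interpolation=cv2.INTER_NEAREST);cv2.imwrite(f"pics/bar_{n}.png",c)
E
```

```text
top {'FL': array([ 0.6423, -0.1478]), 'FR': array([ 0.6443, -0.2314]), 'NL': array([ 0.464, -0.148]), 'NR': array([ 0.4661, -0.2365])}
0.17826331111726135 0.04727669307585407
0.17825704832880657 1.644103529423776
w 0.08359777021703199 1.4040450879800115
w 0.08856553545866122 1.3767766343055565 centre [ 0.55416651 -0.19093886]
scene {'FL': array([ 0.6416, -0.1483]), 'FR': array([ 0.6443, -0.2298]), 'NL': array([ 0.4638, -0.1565]), 'NR': array([ 0.4656, -0.2313])}
0.17800490934976773 2.6614059287953187
0.1787088755549126 0.475760429207722
w 0.08158385612012427 1.8962111281213856
w 0.07477958275129365 1.3867424604326724 centre [ 0.55386126 -0.19146887]
```

View pics/bar_top.png

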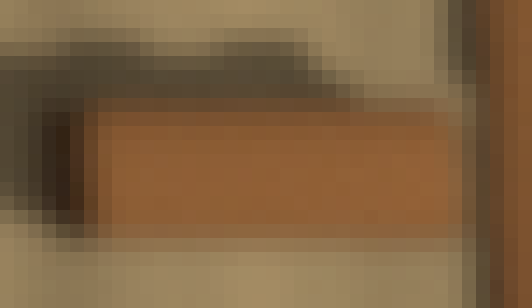

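View pics/bar_scene.png

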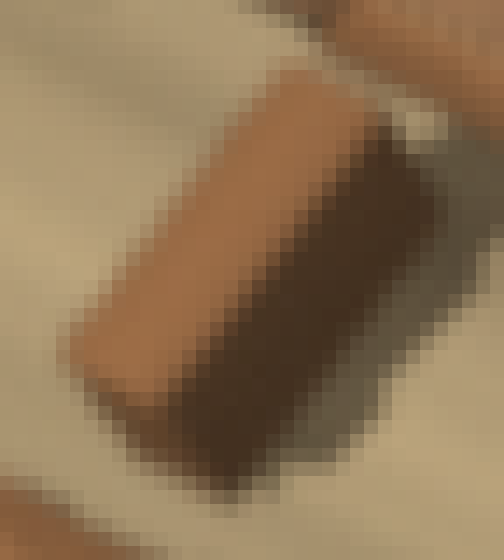

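```bash
python3 - <<'E'
from h import *
print(ray("top",(361,273.7),.074)); print(ray("scene",(125.6,248.4),.074))
print("disc",ray("top",(347,209),.014))
# spare bar for reference, lid far edge
print("spare",ray("top",(149.5,221.5),.074))
# lid far edge
print("lid far edge",ray("top",(310+182/4,170+263/4),.044), "lid near edge",ray("top",(360,340),.044))
y=np.radians(1.3);q=np.array([[-np.cos(y),-np.sin(y)],[-np.sin(y),np.cos(y)]]) # tool x,y in world after turn
s=bot.sense();p=s["tool_pos"]
for w in((.45,.40),(.57,.1),(.57,-.08),(.445,-.194)):
    d=np.array(w)-p[:2];print(w,q@d*100,np.linalg.norm(d)*100);p=np.array(w)
E
```

```text
[ 0.48435551 -0.19390852  0.074     ]
[ 0.48426196 -0.19472578  0.074     ]
disc [ 0.59792143 -0.18582764  0.014     ]
spare [0.56051468 0.15362881 0.074     ]
lid far edge [ 0.54775301 -0.19321732  0.044     ] lid near edge [ 0.37770333 -0.19716833  0.044     ]
(0.45, 0.4) [-28.60724149 -23.64821923] 37.11620317877814
(0.57, 0.1) [-11.3162913  -30.26452628] 32.31098884280703
(0.57, -0.08) [  0.408372   -17.99536697] 18.0
(0.445, -0.194) [ 12.75541822 -11.11347408] 16.91774216614025
```

Call:
drive_tool --pt "0 0 0 0 0 -0.135" --pt "0 0 0 0 0 -0.135" --pt "-3.2 -2.6 0 0 0 0" --pt "-3.2 -2.6 0 0 0 0" --pt "-3.2 -2.6 0 0 0 0" --pt "-3.2 -2.6 0 0 0 0" --pt "-3.2 -2.6 0 0 0 0" --pt "-3.2 -2.6 0 0 0 0" --pt "-3.2 -2.6 0 0 0 0" --pt "-3.2 -2.6 0 0 0 0" --pt "-3.2 -2.6 0 0 0 0" --pt "-1.4 -3.8 0 0 0 0" --pt "-1.4 -3.8 0 0 0 0" --pt "-1.4 -3.8 0 0 0 0" --pt "-1.4 -3.8 0 0 0 0" --pt "-1.4 -3.8 0 0 0 0" --pt "-1.4 -3.8 0 0 0 0" --pt "-1.4 -3.8 0 0 0 0" --pt "-1.4 -3.8 0 0 0 0" --pt "0 0 0 0 0 0" --claw 0 --newtons 30

```text
clock: 2.1
tool_pos: [0.5726, 0.0977, 0.2014]
tool_rot: [-0.01, 1.0, -0.0, 0.0]
wrist_force: [-0.2, 0.7, 0.1]
opening: -0.003
```

Call:
drive_tool --pt "1.48 -3.21 0 0 0 0" --pt "1.48 -3.21 0 0 0 0" --pt "1.48 -3.21 0 0 0 0" --pt "1.48 -3.21 0 0 0 0" --pt "1.48 -3.21 0 0 0 0" --pt "1.48 -3.21 0 0 0 0" --pt "1.48 -3.21 0 0 0 0" --pt "1.48 -3.21 0 0 0 0" --pt "1.48 -3.21 0 0 0 0" --pt "0 0 0 0 0 0" --pt "0 0 2.4 0 0 0" --pt "0 0 2.4 0 0 0" --pt "0 0 2.4 0 0 0" --pt "0 0 2.4 0 0 0" --pt "0 0 2.4 0 0 0" --pt "0 0 2.4 0 0 0" --pt "0 0 0 0 0 0" --pt "0 0 0 0 0 0"

```text
clock: 3.9
tool_pos: [0.4447, -0.1895, 0.0577]
tool_rot: [-0.012, 1.0, 0.0, -0.0]
wrist_force: [-0.3, -1.0, -0.2]
opening: 0.002
```

```bash
python3 - <<'E'
from h import *
import cv2
a=[bot.capture(n)[:,:,::-1] for n in("scene","top")]
cv2.imwrite("pics/s1.png",np.hstack([cv2.resize(a[0][190:340,50:250],None,fx=2,fy=2,interpolation=2),cv2.resize(a[1][170:320,300:500],None,fx=2,fy=2,interpolation=2)]))
s=bot.sense();print(s["tool_pos"],s["wrist_force"],s["clock"])
E
```

```text
[ 0.44542394 -0.1901746   0.05864143] [ 0.35921576 -0.30537041 -0.27666746] 4.0
```

View pics/s1.png

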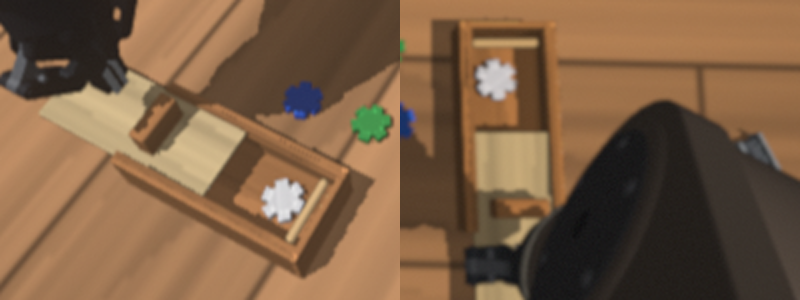

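Picture: the shut fingers are behind the bar (bar at about (155,125) left, (518,207) right), clear of lid and rims. I'll shift 4 mm sideways to centre, then push.

Call:
drive_tool --pt "0 -0.4 0 0 0 0" --pt "-0.7 0 0 0 0 0" --pt "-0.7 0 0 0 0 0" --pt "-0.5 0 0 0 0 0" --pt "-0.5 0 0 0 0 0" --pt "-0.5 0 0 0 0 0" --pt "-0.5 0 0 0 0 0" --pt "-0.5 0 0 0 0 0" --pt "-0.5 0 0 0 0 0" --pt "-0.5 0 0 0 0 0" --pt "-0.5 0 0 0 0 0" --pt "-0.5 0 0 0 0 0"

```text
clock: 5.2
tool_pos: [0.5042, -0.1928, 0.0576]
tool_rot: [-0.012, 1.0, 0.0, -0.0]
wrist_force: [0.1, -0.2, 0.3]
opening: 0.001
```

```bash
python3 - <<'E'
from h import *
import cv2
a=[bot.capture(n)[:,:,::-1] for n in("scene","top")]
cv2.imwrite("pics/s2.png",np.hstack([cv2.resize(a[0][190:340,50:250],None,fx=2,fy=2,interpolation=2),cv2.resize(a[1][170:320,300:500],None,fx=2,fy=2,interpolation=2)]))
s=bot.sense();print(s["tool_pos"],s["wrist_force"],s["clock"])
E
```

```text
[ 0.50447811 -0.19287611  0.05759568] [-0.15300237 -0.43553481  0.36626818] 5.3
```

View pics/s2.png

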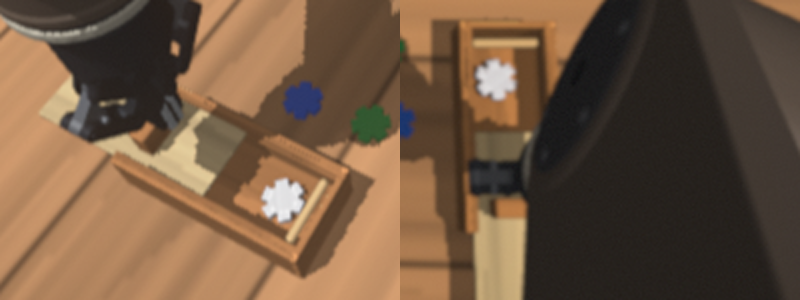

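```bash
python3 - <<'E'
from h import *
import cv2
a=[bot.capture(n)[:,:,::-1] for n in("scene","top")]
cv2.imwrite("pics/s3.png",cv2.resize(a[0][170:300,50:220],None,fx=4.5,fy=4.5,interpolation=2))
s=bot.sense();print(s)
for n in("scene","top"): print(n,proj(n,s["tool_pos"]), [proj(n,s["tool_pos"]+np.array([0,y,0.019])).round() for y in(-.05,.05)])
E
```

```text
{'clock': 5.4, 'joint_positions': array([-4.21673276e-01,  5.23144981e-01,  1.97640502e+00, -3.33839641e-05,
        6.42268437e-01, -2.01577260e+00]), 'joint_vel': array([-0.00224289, -0.00269201,  0.00575271,  0.00103275, -0.00040842,
       -0.00270791]), 'joint_torque': array([ 1.97543297e-01, -8.37806869e+01, -2.82861686e+01,  1.29150241e-02,
       -4.97044413e-02,  2.68600637e-02]), 'tool_pos': array([ 0.50368859, -0.19274502,  0.05752184]), 'tool_rot': array([-1.16646008e-02,  9.99931960e-01,  3.83289842e-05, -1.06655471e-04]), 'wrist_force': array([0.03479081, 0.12580036, 0.02736639]), 'torque': array([-0.02478692, -0.01418789, -0.01289556]), 'opening': 0.0025530876961417865}
scene [138.41814381 256.96417735] [array([115., 278.]), array([154., 228.])]
top [357.6259274  261.71995666] [array([391., 262.]), array([330., 261.])]
```

View pics/s3.png

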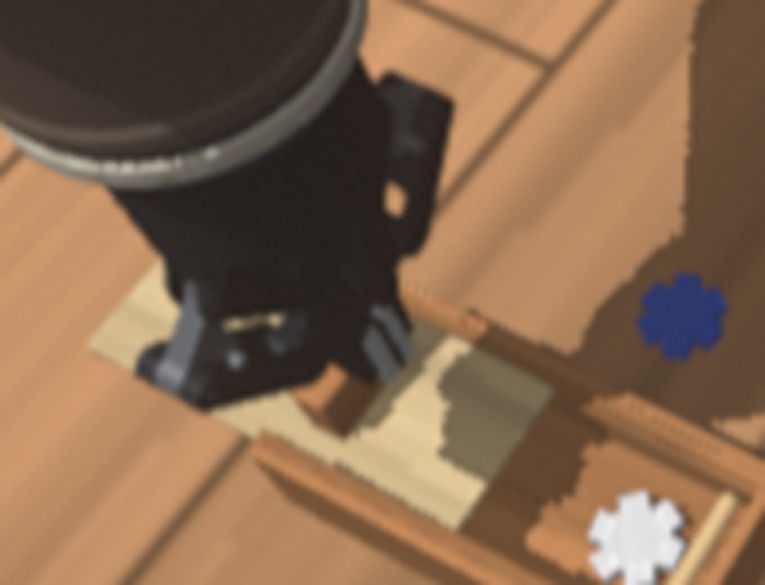

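```bash
python3 - <<'E'
from h import *
import cv2
a=cv2.cvtColor(bot.capture("scene"),cv2.COLOR_RGB2BGR)
f=9;x0,y0=95,215
b=cv2.resize(a[y0:y0+62,x0:x0+80],None,fx=f,fy=f,interpolation=cv2.INTER_CUBIC)
b=np.clip(b.astype(float)*1.8,0,255).astype(np.uint8)
def dot(p,c):
    u=proj("scene",p);cv2.circle(b,tuple(int(v) for v in ((u[0]+.5-x0)*f,(u[1]+.5-y0)*f)),3,c,-1)
t=bot.sense()["tool_pos"]
dot(t,(0,0,255));dot(t+[0,0,.019],(0,255,255))
c=np.array([.4843,-.1943,0])
for sx in(-1,1):
  for sy in(-1,1):
    dot(c+[sx*.008,sy*.022,.074],(0,255,0)); dot(c+[sx*.008,sy*.022,.044],(255,255,0)); dot(t+[sx*.011,sy*.0145,0],(255,0,255))
cv2.imwrite("pics/s4.png",b)
E
```

```text
(no output)
```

View pics/s4.png

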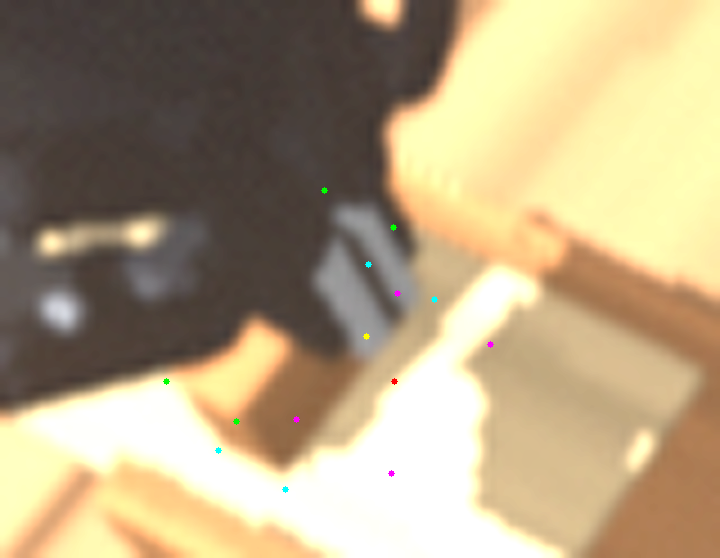

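The picture shows the lid has not moved. The shut fingertips, at crop (390,330), sit well above the projected TCP (394,381), so they passed over the bar. I'll lift, go back and measure where the tips really are.

Call:
drive_tool --pt "0 0 -2 0 0 0" --pt "0 0 -2 0 0 0" --pt "2.0 0 0 0 0 0" --pt "2.0 0 0 0 0 0" --pt "2.0 0 0 0 0 0" --pt "0 0 2 0 0 0" --pt "0 0 2 0 0 0" --pt "0 0 0 0 0 0"

```text
clock: 6.25
tool_pos: [0.4422, -0.1936, 0.0561]
tool_rot: [-0.011, 1.0, 0.001, -0.001]
wrist_force: [0.4, -0.0, 1.5]
opening: 0.001
```

```bash
cat > look.py <<'E'
from h import *
import cv2,sys
a=cv2.cvtColor(bot.capture("scene"),cv2.COLOR_RGB2BGR)
f=7;x0,y0=60,190
b=cv2.resize(a[y0:y0+80,x0:x0+110],None,fx=f,fy=f,interpolation=cv2.INTER_CUBIC)
b=np.clip(b.astype(float)*1.8,0,255).astype(np.uint8)
def dot(p,c):
    u=proj("scene",p);cv2.circle(b,tuple(int(v) for v in ((u[0]+.5-x0)*f,(u[1]+.5-y0)*f)),3,c,-1)
s=bot.sense();t=s["tool_pos"];print(t,s["tool_rot"],s["wrist_force"],s["clock"],s["opening"])
for k,c in((0,(0,0,255)),(.02,(0,255,255)),(.04,(0,255,0))): dot(t+[0.01,0,k],c)
cv2.imwrite(sys.argv[1],b)
E
python3 look.py pics/s5.png
```

```text
[ 0.44280367 -0.1938324   0.05706516] [-1.15548056e-02  9.99932575e-01  5.21121177e-04 -1.02979409e-03] [ 0.26438161 -0.2333915  -0.8603101 ] 6.3 -0.0010373934789846924
```

View pics/s5.png

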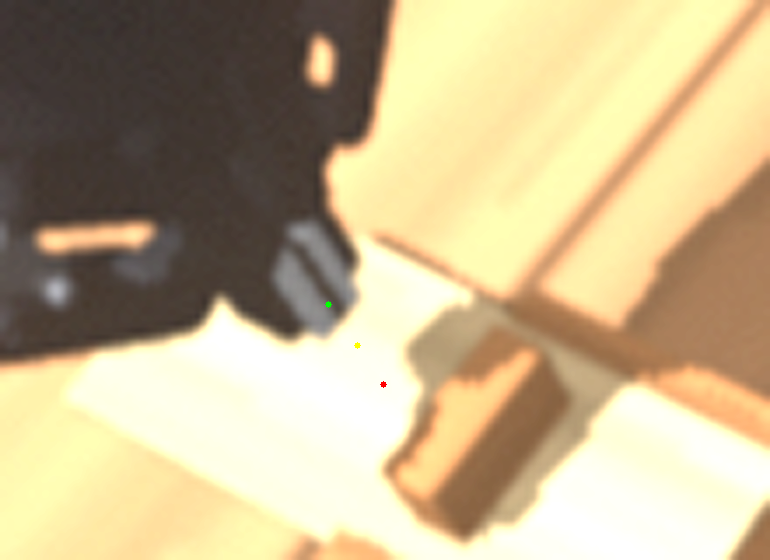

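The bottom of the tip is at about (325,330), near the green dot (TCP + 40 mm), so the real tips are about 35 mm above the reported TCP. I'll lower in steps behind the bar and watch the force.

Call:
drive_tool --pt "0 0 1 0 0 0" --pt "0 0 1 0 0 0" --pt "0 0 0 0 0 0"

```text
clock: 6.6
tool_pos: [0.4433, -0.1939, 0.0367]
tool_rot: [-0.012, 1.0, 0.0, -0.001]
wrist_force: [0.6, 0.2, 0.7]
opening: 0.001
```

```bash
python3 look.py pics/s6.png
```

```text
[ 0.4434366  -0.19398045  0.03713274] [-1.16556446e-02  9.99931932e-01  2.39910997e-04 -4.68410795e-04] [0.20704027 0.20767022 0.59731916] 6.65 0.002270654185636869
```

View pics/s6.png

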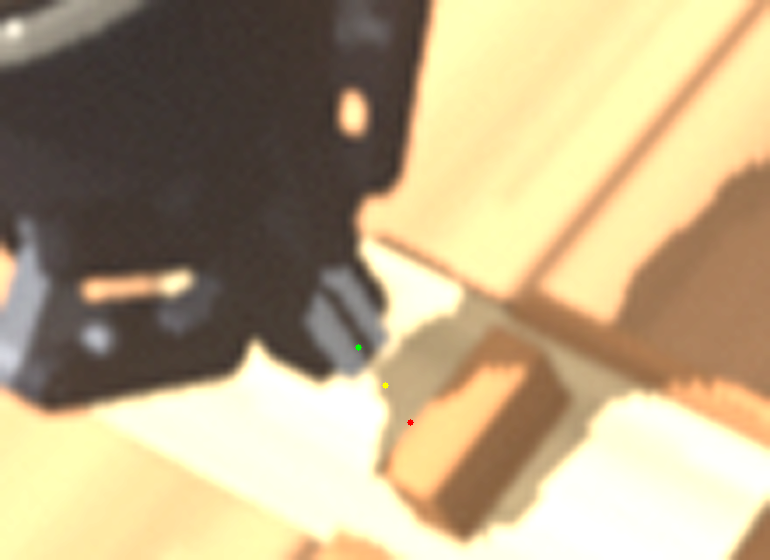

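Reported TCP z is 37 mm, below the lid's top (44 mm), with no contact. That confirms the offset of roughly 30–35 mm. I'll go 12 mm lower and then make a slow short push.

Call:
drive_tool --pt "0 0 0.6 0 0 0" --pt "0 0 0.6 0 0 0" --pt "0 0 0 0 0 0"

```text
clock: 6.95
tool_pos: [0.4434, -0.194, 0.0249]
tool_rot: [-0.012, 1.0, 0.0, -0.0]
wrist_force: [-0.4, 0.2, 0.7]
opening: -0.002
```

```bash
python3 look.py pics/s7.png
```

```text
[ 0.44352674 -0.19405323  0.02522696] [-1.16345399e-02  9.99932251e-01  1.61123438e-04 -3.23457491e-04] [-0.98192446  0.13037634 -1.05197754] 7.0 0.004033529635801685
```

View pics/s7.png

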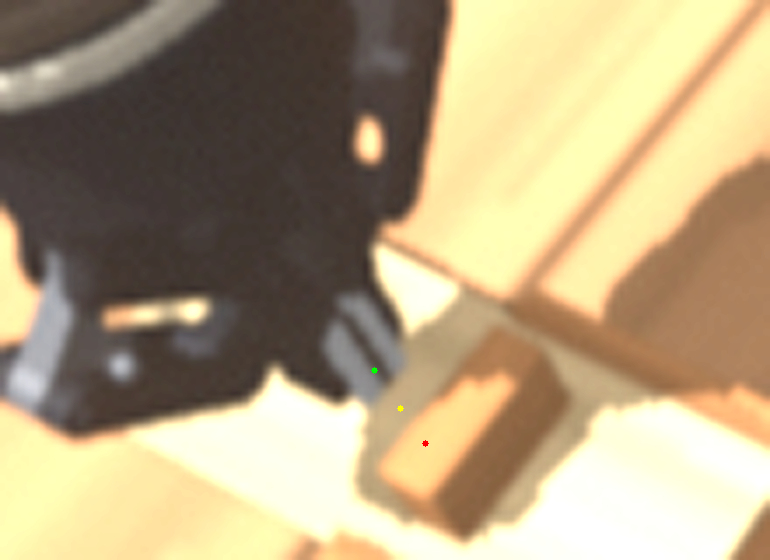

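Call:
drive_tool --pt "-0.7 0 0 0 0 0" --pt "-0.7 0 0 0 0 0" --pt "-0.5 0 0 0 0 0" --pt "-0.5 0 0 0 0 0" --pt "-0.5 0 0 0 0 0" --pt "-0.5 0 0 0 0 0" --pt "-0.5 0 0 0 0 0"

```text
clock: 7.7
tool_pos: [0.4831, -0.1932, 0.0256]
tool_rot: [-0.012, 1.0, 0.0, -0.0]
wrist_force: [-1.4, -0.6, 1.8]
opening: 0.002
```

```bash
python3 look.py pics/s8.png
```

```text
[ 0.48396252 -0.19336872  0.02565443] [-1.15962572e-02  9.99932709e-01 -1.04553065e-04  3.04103777e-04] [-0.03339176  1.5601803  -0.28290088] 7.75 0.0014409430283130055
```

View pics/s8.png

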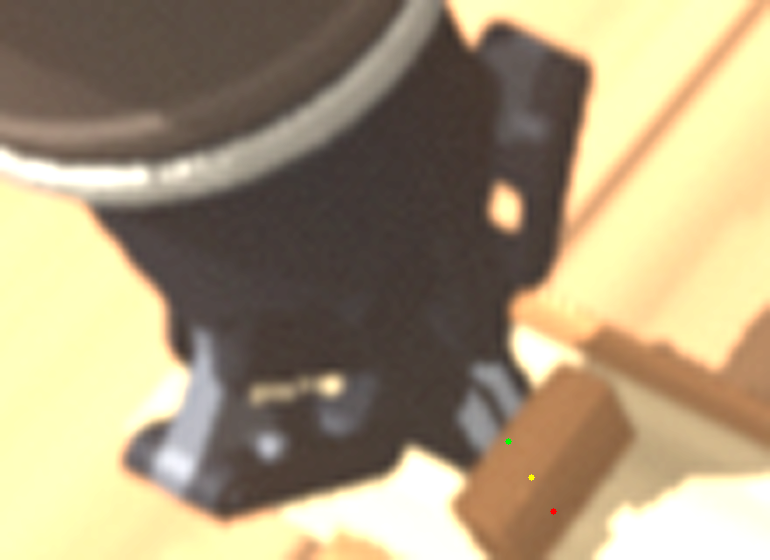

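The bar now moves, with the tips against its back face. I'll keep pushing.

Call:
drive_tool --pt "-0.5 0 0 0 0 0" --pt "-0.5 0 0 0 0 0" --pt "-0.5 0 0 0 0 0" --pt "-0.5 0 0 0 0 0" --pt "-0.5 0 0 0 0 0" --pt "-0.5 0 0 0 0 0" --pt "-0.5 0 0 0 0 0" --pt "-0.5 0 0 0 0 0" --pt "-0.5 0 0 0 0 0"

```text
clock: 8.65
tool_pos: [0.5282, -0.1922, 0.0256]
tool_rot: [-0.012, 1.0, 0.0, -0.0]
wrist_force: [-1.4, 1.1, -0.5]
opening: -0.001
```

```bash
sed -i 's/f=7;x0,y0=60,190/f=6;x0,y0=90,220/;s/y0+80/y0+100/;s/x0+110/x0+130/' look.py; python3 look.py pics/s9.png
```

```text
[ 0.5290718  -0.19240787  0.02567696] [-1.16343364e-02  9.99932220e-01 -1.74622097e-04  4.08415920e-04] [-0.37393829  0.03502965  0.54106105] 8.7 -0.0010842801751372317
```

View pics/s9.png

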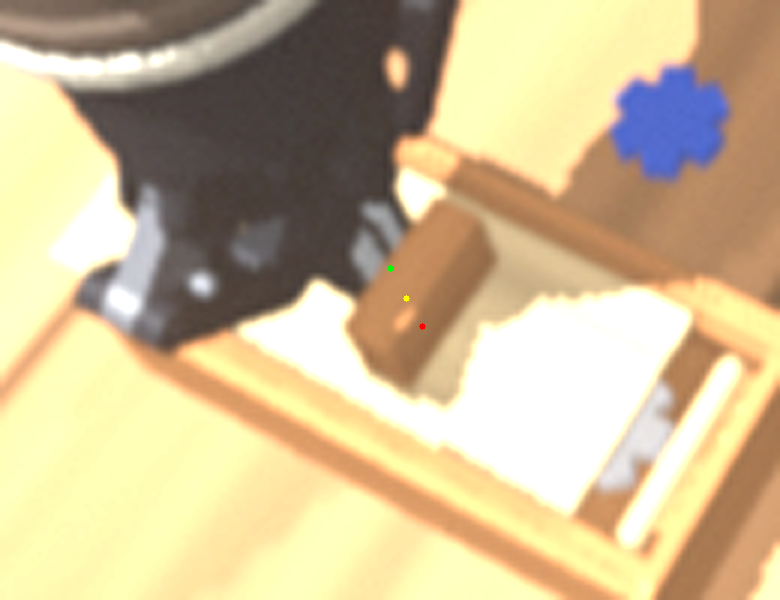

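Call:
drive_tool --pt "-0.4 0 0 0 0 0" --pt "-0.4 0 0 0 0 0" --pt "-0.3 0 0 0 0 0" --pt "-0.3 0 0 0 0 0" --pt "0 0 0 0 0 0"

```text
clock: 9.2
tool_pos: [0.5418, -0.192, 0.0256]
tool_rot: [-0.012, 1.0, -0.0, -0.0]
wrist_force: [-4.8, -1.3, 2.8]
opening: -0.0
```

Call:
drive_tool --pt "-0.3 0 0 0 0 0" --pt "-0.3 0 0 0 0 0"

```text
clock: 9.4
tool_pos: [0.5472, -0.1918, 0.0256]
tool_rot: [-0.012, 1.0, 0.0, -0.0]
wrist_force: [-2.1, -0.6, 2.6]
opening: -0.002
```

```bash
python3 look.py pics/s10.png
```

```text
[ 0.54805317 -0.19183643  0.02567008] [-1.15289925e-02  9.99933538e-01  3.93315816e-07  3.12519439e-05] [-2.13021371  1.21154689 -0.00526614] 9.45 0.005499595526195363
```

View pics/s10.png

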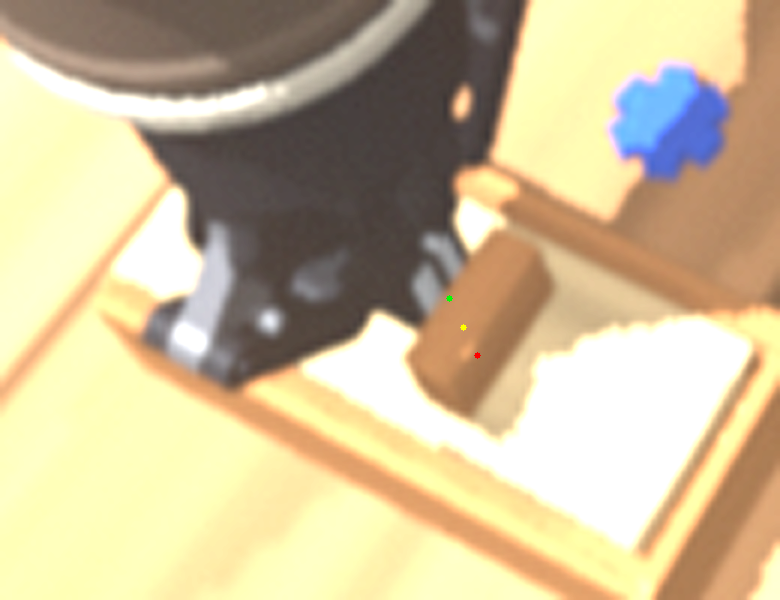

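The lid's far edge at crop (695,450) is now close to the end wall but may not have snapped yet. I'll continue in small steps.

Call:
drive_tool --pt "-0.2 0 0 0 0 0" --pt "-0.2 0 0 0 0 0"

```text
clock: 9.65
tool_pos: [0.5522, -0.1918, 0.0257]
tool_rot: [-0.012, 1.0, -0.0, 0.0]
wrist_force: [0.1, -0.4, 0.3]
opening: 0.002
```

Call:
drive_tool --pt "-0.2 0 0 0 0 0" --pt "-0.2 0 0 0 0 0"

```text
clock: 9.85
tool_pos: [0.5539, -0.1915, 0.0255]
tool_rot: [-0.012, 1.0, 0.0, -0.002]
wrist_force: [-21.4, -8.6, 15.5]
opening: -0.001
```

```bash
python3 look.py pics/s11.png
```

```text
[ 0.55374426 -0.19151903  0.02545895] [-1.18500790e-02  9.99927819e-01  3.22303032e-04 -1.95679474e-03] [-12.00794408  -4.09113437   8.82395151] 9.9 0.0011347625450367855
```

View pics/s11.png

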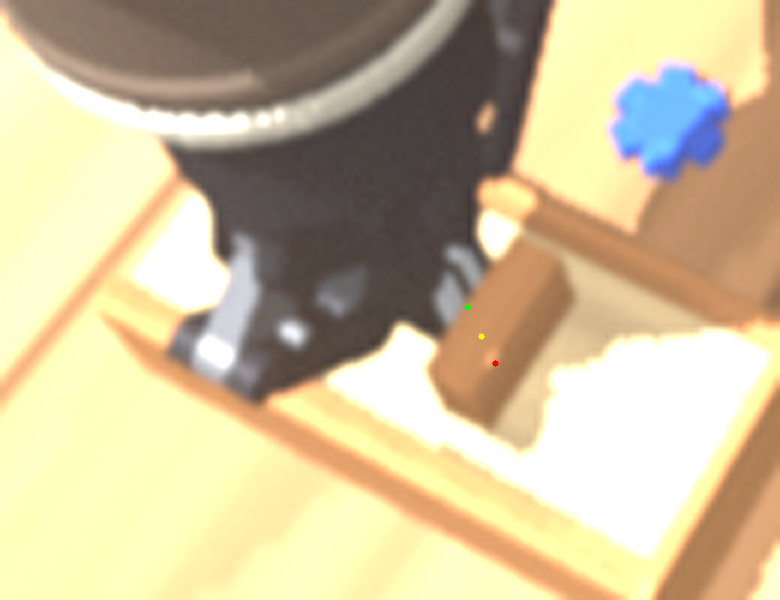

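The force fell to 0, which is the snap, then rose to about 21 N against the end wall. The lid's edge meets the wall with no gap. I'll back off and lift away.

Call:
drive_tool --pt "0.5 0 0 0 0 0" --pt "1 0 0 0 0 0" --pt "1 0 0 0 0 0" --pt "0.5 0 -1 0 0 0" --pt "0 0 -3 0 0 0" --pt "0 0 -4 0 0 0" --pt "0 0 -4 0 0 0" --pt "0 0 -4 0 0 0" --pt "0 4 0 0 0 0" --pt "0 4 0 0 0 0" --pt "0 4 0 0 0 0" --pt "0 4 0 0 0 0" --pt "0 4 0 0 0 0" --pt "0 4 0 0 0 0" --pt "0 4 0 0 0 0" --pt "0 0 0 0 0 0"

```text
clock: 11.5
tool_pos: [0.5188, 0.0914, 0.1864]
tool_rot: [-0.013, 1.0, 0.001, 0.0]
wrist_force: [0.1, -0.6, -0.1]
opening: -0.0
```

```bash
python3 - <<'E'
from h import *
import cv2
a=[cv2.cvtColor(bot.capture(n),cv2.COLOR_RGB2BGR) for n in("scene","top")]
cv2.imwrite("pics/f.png",np.hstack([cv2.resize(a[0][90:340,50:340],None,fx=1.3,fy=1.3),cv2.resize(a[1][140:390,110:400],None,fx=1.3,fy=1.3)]))
t=a[1][170:310,310:400];s=a[0][210:330,100:235]
cv2.imwrite("pics/f2.png",np.hstack([cv2.resize(t,(360,560),interpolation=2),cv2.resize(s,(430,560*0+382),interpolation=2) if 0 else cv2.copyMakeBorder(cv2.resize(s,(430,382),interpolation=2),0,178,0,0,0)]))
print(bot.sense()["tool_pos"],bot.sense()["wrist_force"])
E
```

```text
Traceback (most recent call last):
ValueError: all the input array dimensions except for the concatenation axis must match exactly, but along dimension 0, the array at index 0 has size 325 and the array at index 1 has size 317
```

```bash
python3 - <<'E'
from h import *
import cv2
a=[cv2.cvtColor(bot.capture(n),cv2.COLOR_RGB2BGR) for n in("scene","top")]
cv2.imwrite("pics/f.png",np.vstack([a[0][90:340],a[1][130:380]]))
cv2.imwrite("pics/f2.png",np.hstack([cv2.resize(a[1][170:310,310:400],None,fx=4,fy=4,interpolation=2),cv2.resize(a[0][210:350,130:235],None,fx=4,fy=4,interpolation=2)]))
print(bot.sense()["wrist_force"])
E
```

```text
[0.14753795 0.14614031 0.06237556]
```

View pics/f.png

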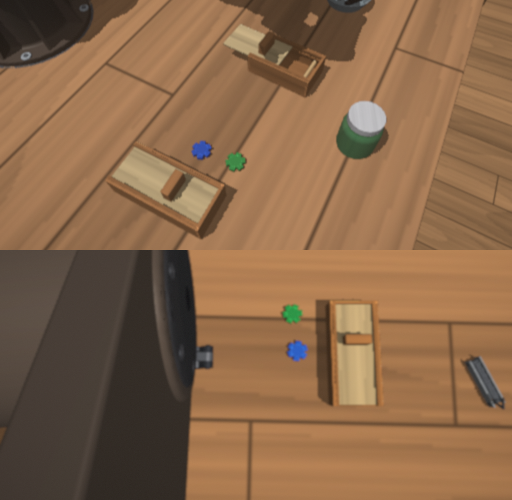

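View pics/f2.png

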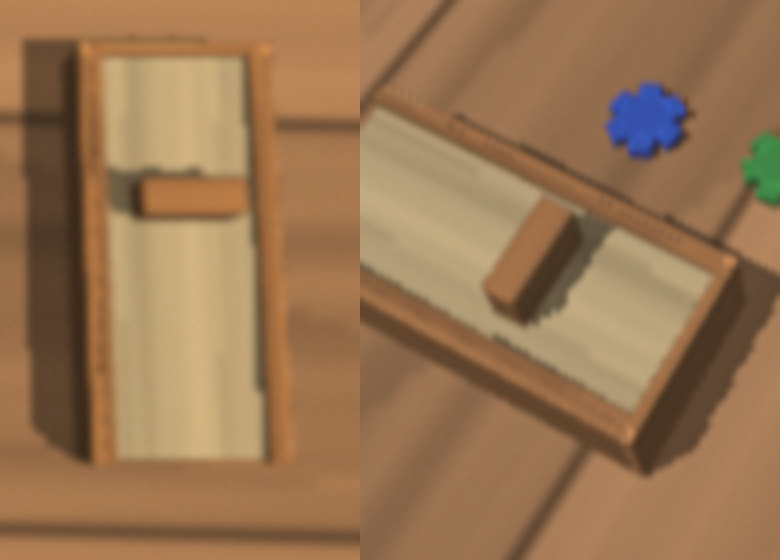

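The lid is flush with the end wall and fully covers the box, the bar is at crop (190,197), and the other box is unchanged with its lid still open. The arm is clear of everything, so I'm handing in.

```bash
python3 -c "
from station import bot
print(bot.job_done())"
```

```text
the job is handed in; nothing more can be done
None
```

The long box holding the silver spoke wrench is shut. I pushed its lid by the grip bar with closed fingers, over the ridge and home, and the job is handed in at about 12 s of the 32 s allowed.

- **Lid shut:** the push force rose to about 5 N at the ridge, fell to zero as the lid snapped, then rose to about 21 N along x against the end wall. Pictures taken after backing off show the lid flush with that wall and the arm clear.
- **Other box and wrench:** the short box was never touched and its lid looks as open as before. The wrench is now under the lid and can't be seen. Nothing reached below the lid, so it should still be in its place.
- **What disagreed:** the first push passed over the bar without touching it. The shut fingertips appeared about 30–35 mm above the reported TCP, both in the pictures and because nothing was touched. I backed off, lowered the tool to about 25 mm reported height, and repeated the push.

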